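Close the test kiln and fit its pyrometer probe

TASK

Close the small test kiln for firing: slide the loose half of its lid up against the fixed half until the joint is shut along its whole length and the sides of the two halves are in line. Then take the pyrometer probe out of the wooden tool rack and put it, gently because its ceramic sheath is brittle, down through the sloping port in that lid half until its collar sits on the mouth of the port, and leave it there. Leave the clay tools in the rack, the cup and the kiln prop where they are.

Things in the scene. Friction and masses are not known exactly. Their poses are not given: they have to be found in the camera images.
- kiln: Bench-top test kiln, fixed: low steel-cased box of cream brick, 220 mm (x) by 300 mm (y), grey control box on its +y end. Origin: centre of its underside, on the table; z up. Rim at z = 130 mm. The +y half of its lid (y 0 to 150 mm, 40 mm thick, top z = 170 mm) is bolted on and has its own bar handle at y = 85 mm. The chamber below is open for |x| < 60, |y| < 105 mm.
- kiln_joint (a point): Middle of the lower edge of the fixed lid half's joint face, at kiln (0, 0, 130 mm); axes as the kiln's. The joint face is the kiln's x-z plane and faces the kiln's -y.
- lid_half: Loose half of the lid, lying free on the rim: cream brick slab 220 mm (x) by 150 mm (y) by 40 mm, steel band, bar handle on top, white sloping port towards its -y edge; 0.5 to 0.8 kg. Origin: centre of its underside, z up; joint face at y = +75 mm. It starts 30 to 60 mm from the fixed half, a little askew. Closed, its origin is at kiln (0, -75, 130 mm), heading as the kiln.
- lid_handle (a point): Middle of the loose half's bar handle: round steel bar, diameter 12 mm, 110 mm long along the lid half's x on two posts at its ends; at lid half (0, 15, 70 mm), that is 30 mm above the lid's top; axes as the lid half's.
- lid_corner_near (a point): Lower corner of the loose half's joint face at its -x end (lid half (-110, 75, 0 mm)).
- lid_corner_far (a point): Lower corner of the loose half's joint face at its +x end (lid half (110, 75, 0 mm)).
- port: White ceramic guide tube through the loose half, trumpet mouth 41 mm outside. Origin: centre of the mouth, at lid half (0, -60, 60 mm); z out along the bore, 35 deg from vertical, leaning to the lid half's -y. Opening 25 mm, narrowing over 12 mm to a 15 mm bore, 48 mm long. Unless the half is closed, the kiln's end wall blocks it 73 mm below the mouth.
- probe: Pyrometer probe, 110 to 190 g, round: white ceramic sheath 12 mm in diameter, 100 mm long, round tip; steel collar 38 mm across, 6 mm thick; black handle 26 mm in diameter, 70 mm long (z 106 to 176 mm), 16 mm plug on its end (to 186 mm). Origin at the tip, z towards the handle. Stands upright in one of the rack's three holes (which one varies), collar on the rack's top.
- probe_collar (a point): Centre of the collar's lower face, 100 mm from the tip; axes as the probe's.
- rack: Wooden tool rack, fixed, 220 mm (x) by 80 mm (y), top at z = 118 mm; three 15 mm holes through the top board at x = -65, 0, 65 mm. Origin at the centre of its underside, z up.
- loop_tool: Clay loop tool standing in a rack hole: wooden handle 13 mm in diameter, steel loop on top 34 mm across, its top 192 mm above the table. Origin at its foot. To be left there.
- wood_knife: Wooden modelling knife standing in a rack hole: 13 mm round handle with a flat 18 mm blade, its top 190 mm above the table. Origin at its foot. To be left there.
- bisque_cup: Unglazed cup, 72 mm across, 85 mm high, on the table. Origin at the centre of its underside. To be left there.
- kiln_prop: Cream cylinder 38 mm in diameter, 60 mm high, standing on the table between the kiln and the cup. Origin at the centre of its underside. To be left there.
Mind the look-alikes: they are no part of the job. There is more than one size of the probe; the one meant has the size given above.

How it is judged:
On the way:
1. the loose lid half is closed against the fixed half: gap under 4 mm at both ends of the joint, sides in line within 8 mm, lying flat on the rim (y of each of lid_corner_near, lid_corner_far in the frame of kiln above -0.004 m and x of lid_half in the frame of kiln between -0.008 and 0.008 m and z of lid_half in the frame of kiln below 0.134 m and angle between lid_half's own z axis and vertical below 0.03 rad), for 0.2 s.
At the end, for the whole second after the job is handed in: Loose lid half flat on the rim, joint gap under 4 mm at both ends, sides in line within 8 mm; probe through the port, its collar's underside centre within 6 mm of the centre of the port's mouth and its axis within 0.10 rad of the port's; both at rest (all of step 1 and distance between probe_collar and port below 0.006 m and angle between the z axis of probe and the z axis of port, either way round below 0.1 rad and linear speed of each of probe, lid_half below 0.02 m/s); the robot touches nothing.
It fails at once if the probe is forced: over 120 N, summed over all its contacts, between it and the lid half or the kiln (contact force between probe and lid_half above 120 N or contact force between probe and kiln above 120 N).
It fails at once if the loop tool, wooden knife, cup or kiln prop is moved by more than 30 mm (distance of any of loop_tool, wood_knife, bisque_cup, kiln_prop from where it was at the start of the episode above 0.03 m).
It also fails if it takes over 61 s, if anything falls off the work surface, if the arm or the gripper's body presses on something with over 40 N, if the wrist force passes 120 N, or if a joint passes its speed limit or range.

ROBOT

A 7-joint arm with a two-finger parallel gripper is mounted at the origin on the work surface. World frame = base frame: x ahead of the robot, y to its left, z up, the work surface at z = 0. Lengths are in m, angles in rad, forces in N, time in s.
With the tool pointing down it reaches from about 0.35 to 0.9 m from the base axis. Payload 19.9 kg.
Tool frame: the origin (TCP) lies at the very end of the fingers, on their centre line; the grasp point (between the pads) lies 19 mm behind it (ctrl.tcp_to_grasp is the distance from the TCP to the grasp point, in m); z points along the fingers, y is the line along which they close (so a half turn about z gives the same grasp; the last joint's range is limited). The gripper opens to 94 mm and grips with 3 to 60 N. Pads are 16 mm wide; open, the fingers measure 119 mm over their backs; the gripper's body (75 mm by 177 mm) begins 78 mm behind the grasp point.
Start: joints at [-1.21, 0.417, -0.01, 1.614, 0.005, 1.111, -0.053], TCP at [0.244, 0.575, 0.205] pointing down, gripper open.
Joint ranges: [-2.81, 2.81], [-0.39, 2.02], [-1.27, 1.25], [0.06, 2.57], [-1.19, 4.33], [0.19, 2], [-2.82, 2.82]. Speed limits (rad/s): [1.89, 1.89, 2.39, 2.39, 3.01, 3.01, 3.01].

INTERFACE

Orientations are given as a unit quaternion [w, x, y, z].
In Python, from workcell import ctrl gives the robot as it stands. The module is installed in compiled form; this text tells all that it offers.
- The arm moves only by the tool carry_out, never from a script. Its argument "deltas" is a list of rows, each a list of 3 entries, a list of its own where there are three numbers: the shift along the tool's x, y, z scaled (see below), then the turn, a rotation vector about the tool's x, y, z scaled (see below), then the opening, from -1 (shut) to 1 (fully open). A call has 1 to 10 rows; each row shifts and turns the commanded pose from where the row before left it, along the tool's axes as they then stand; what a row does not reach is not made up. The controller multiplies each number of a shift by 0.04 m and each number of a turn by 6 degrees. A row lasts 1/12 s, in which the tool goes at most 41.7 mm and 7.16 degrees, less where a joint would pass 70% of its speed; a pose out of reach is approached as far as the arm can. A call with a number of a shift or a turn outside -1 to 1 is refused whole. A call with a gripper value outside its range is refused whole. The fingers move at their own pace and stop on an object; the grip force is fixed at half the most. Time passes only in rows, so rows that do not move let the fingers close. It gives the time, the measured TCP pose, the force, the opening and the grip force at its end, in the units of the state.
- ctrl.sense(): the state, without advancing time (a new reading comes with each control period).
- ctrl.get_image(name): name is "scene" or "side" or "wrist"; returns a dict with "image" (480x640x3 uint8, blue, green, red), "intrinsics" (3x3 intrinsics, pixels), "position" and "attitude" of the camera in the world; the wrist camera has in their place "tool_from_camera" (4x4, takes a point from camera to tool coordinates, whose origin is the TCP and whose axes are the flange's). Camera axes: x right, y up, looking along -z (the intrinsics and any distortion apply to the point x, -y, -z); pixel columns grow to the right and rows downward; lengths in m; the calibration is good to about 2 mm. A picture is of the moment at which its call begins: read the wrist's pose just before it. There is no depth.
- ctrl.finish_job(): hands the job in; it is judged then, once.
Trained networks look in a picture, given as the dict that the camera call returned (one of the last four; its "shot" number tells which), for a name from the list of things; names that differ only in an ending like _2 or _b are one class to them, and where a whole thing is asked for, a point or a joint stands for the part that bears it (a point fixed in the world has none). Each returns a list of dicts, best first, with "score" (0 to 1); they miss things now and then, are a little off and sometimes report something else, mostly with a low value. They report only what shows in the picture. A call takes as long as a camera call. They do not tell look-alikes from the thing itself.
- ctrl.boxes_of(thing, picture): "rect" ([left, top, right, bottom] in pixels, round what is visible of it).
- ctrl.outline_of(thing, picture): "mask" (480x640 bool, what is visible of it) and "rect" ([left, top, right, bottom] in pixels, round what is visible of it).
- ctrl.pinpoint(thing, picture): "pixel" ([column, row] in pixels: a listed point, or the origin of a listed thing).
The state is a dict: "time_s": time; "qpos": joint angles; "qvel": joint speeds; "joint_efforts": joint torques, N m; "tcp_pos": TCP position; "ee_rot": TCP orientation; "force": force on the tool from outside, world axes, zero at the start; "ft_torque": the same for the moment, N m; "opening": finger opening in m; "grasp_force": force on a finger pad.
Only numpy, scipy, OpenCV 4.12 (cv2) and the standard library are available. Lean on these libraries where they do the work, as an engineer would, in place of code of your own. Each camera call takes 0.05 s, during which the arm holds its last target. There are 200 camera calls.

## Working session

There is one attempt and no reset: what is moved stays moved. The work goes in short steps, Python scripts to look and compute and a tool call to move; the robot and the scene stay as the last step left them, time stands still between calls to the robot, and variables do not carry over. Pictures are saved under pics/ and viewed, at most 10 in all, crops included, and the job is handed in when it is done.

Besides the shell and the picture viewer there is one more tool, called after "Emit:" as name([rows], argument=value, ...), one row to a line, values as JSON. carry_out: Moves the arm, as the interface text tells. Shifts and turns lie within -1 to 1; 1 stands for 0.04 m of shift or 6 degrees of turn. Its arguments: {"type":"object","properties":{"deltas":{"type":"array"}},"required":["deltas"]}

```bash
mkdir -p pics; cat > h.py <<'E'
import numpy as np, cv2
from scipy.spatial.transform import Rotation as R
from workcell import ctrl
def quat(q): return R.from_quat(np.array(q)[[1,2,3,0]])
def cam(p,s=None):
    if 'position' in p:
        a=np.array(p['attitude'],float)
        M=a if a.shape==(3,3) else quat(a).as_matrix()
        return np.array(p['position']),M
    T=np.array(p['tool_from_camera']);Q=quat(s['ee_rot']).as_matrix()
    return np.array(s['tcp_pos'])+Q@T[:3,3],Q@T[:3,:3]
def ray(p,px,s=None):
    c,M=cam(p,s);K=np.array(p['intrinsics'])
    d=np.linalg.solve(K,[px[0],px[1],1.]);d=M@(d*[1,-1,-1]);return c,d/np.linalg.norm(d)
def proj(p,X,s=None):
    c,M=cam(p,s);v=(np.atleast_2d(X)-c)@M*[1,-1,-1];v=v@np.array(p['intrinsics']).T
    return v[:,:2]/v[:,2:]
def atz(p,px,z,s=None):
    c,d=ray(p,px,s);return c+d*(z-c[2])/d[2]
def tri(rs):
    A=sum(np.eye(3)-np.outer(d,d) for c,d in rs);b=sum((np.eye(3)-np.outer(d,d))@c for c,d in rs)
    X=np.linalg.solve(A,b);return X,max(np.linalg.norm(np.cross(X-c,d)) for c,d in rs)
E
python3 - <<'E'
from h import *
np.set_printoptions(precision=4,suppress=True)
s=ctrl.sense();print(s)
P={}
for n in('scene','side','wrist'):
    p=ctrl.get_image(n);P[n]=p;cv2.imwrite(f'pics/{n}0.png',p['image'])
    print(n,{k:v for k,v in p.items() if k!='image'})
    for t in ['kiln','kiln_joint','lid_half','lid_handle','lid_corner_near','lid_corner_far','port','probe','probe_collar','rack','loop_tool','wood_knife','bisque_cup','kiln_prop']:
        print(t,[(np.round(r['pixel']),round(r['score'],2)) for r in ctrl.pinpoint(t,p)])
E
```

```text
{'time_s': 0.0, 'qpos': array([-1.2105,  0.418 , -0.0103,  1.6142,  0.0047,  1.1107, -0.053 ]), 'qvel': array([-0.0003, -0.0006,  0.0013, -0.001 ,  0.0008,  0.0024, -0.0004]), 'joint_efforts': array([ -0.001 , -85.125 ,   0.6383, -42.6012,  -0.0489,   0.0184,
         0.0003]), 'tcp_pos': array([0.2443, 0.5749, 0.2048]), 'ee_rot': array([-0.0001,  0.1995,  0.9799, -0.0006]), 'force': array([ 0.457 ,  0.176 , -0.3457]), 'ft_torque': array([-0.0415, -0.0168,  0.0388]), 'grasp_force': 0.0, 'opening': 0.09427482148105105}
scene {'intrinsics': array([[464.2242,   0.    , 328.1336],
       [  0.    , 464.2242, 239.7634],
       [  0.    ,   0.    ,   1.    ]]), 'position': array([0.1913, 0.2462, 0.6976]), 'attitude': array([-0.3384, -0.1266,  0.3364,  0.8696]), 'shot': 1}
kiln []
kiln_joint [(array([169., 339.]), 0.7)]
lid_half [(array([225., 287.]), 0.9)]
lid_handle [(array([403., 234.]), 0.67)]
lid_corner_near [(array([245., 365.]), 0.73)]
lid_corner_far []
port [(array([246., 239.]), 0.65)]
probe [(array([383., 288.]), 0.57)]
probe_collar [(array([430., 138.]), 0.96), (array([390., 242.
[... 1024 characters left out ...]
6)]
loop_tool []
wood_knife [(array([349., 215.]), 0.74)]
bisque_cup [(array([274., 189.]), 0.68), (array([276., 398.]), 0.43)]
kiln_prop [(array([269., 243.]), 0.96)]
wrist {'intrinsics': array([[396.575 ,   0.    , 322.0476],
       [  0.    , 396.575 , 237.8332],
       [  0.    ,   0.    ,   1.    ]]), 'tool_from_camera': array([[-0.0009,  0.9643,  0.265 ,  0.077 ],
       [ 1.    ,  0.0008,  0.0004, -0.0003],
       [ 0.0002,  0.265 , -0.9643, -0.179 ],
       [ 0.    ,  0.    ,  0.    ,  1.    ]]), 'shot': 3}
kiln []
kiln_joint []
lid_half []
lid_handle []
lid_corner_near []
lid_corner_far []
port []
probe []
probe_collar []
rack []
loop_tool []
wood_knife []
bisque_cup []
kiln_prop []
```

View pics/scene0.png

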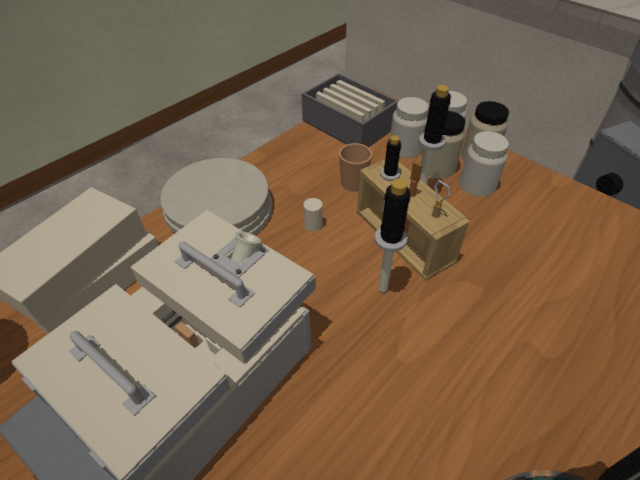

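View pics/side0.png

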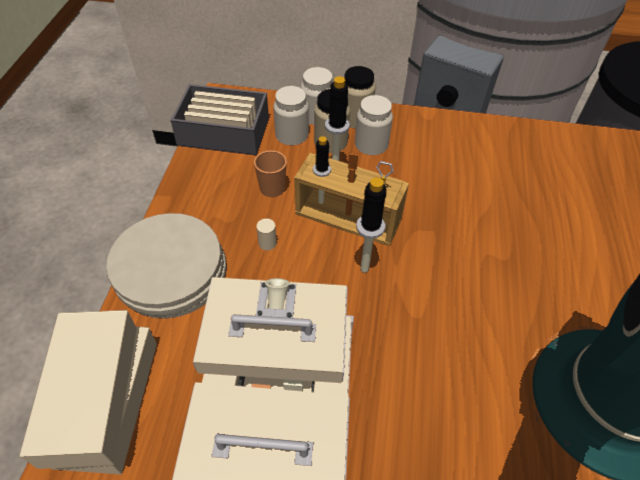

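The scene picture shows the kiln at lower left, with the fixed half near (120,380) and the loose half near (225,285), port at (246,240). The rack probe has its collar at (390,174). Two larger look-alikes stand outside the rack, one in front at (390,240) and one behind at (432,140). The side picture agrees: rack probe at (321,168), big probe at (371,225), prop at (267,234) and cup at (271,172).

```bash
python3 - <<'E'
from h import *
np.set_printoptions(precision=4,suppress=True)
a=ctrl.get_image('scene');b=ctrl.get_image('side')
def T(n,pa,pb): print(n,*tri([ray(a,pa),ray(b,pb)]))
T('joint',(169,339),(274,399));T('lid',(225,287),(275,334));T('near',(245,365),(343,380));T('port',(246,239),(275,282))
T('prop',(317,225),(269,243));T('cup',(351,183),(274,189));T('rackcollar',(390,174),(321,170));T('bigcollar',(390,241),(370,228));T('big2',(430,138),(338,129));T('rack',(406,238),(348,216))
T('bigtop',(400,184),(376,183));T('smalltop',(394,139),(323,140))
print('handle side z.2',atz(b,(271,321),.2))
for n,p,l in(('a',a,[(121,290),(228,380),(20,365),(129,480),(205,212),(313,280),(134,270),(238,352)]),('b',b,[(203,383),(349,386),(214,279),(347,284),(197,361),(345,368)])):
  for q in l: print(n,q,atz(p,q,.17)[:2])
for p,l in((a,[(367,171),(466,224),(361,186),(448,231)]),(b,[(300,161),(407,186),(296,180),(400,207)])):
  for q in l: print('rack',q,atz(p,q,.118)[:2])
for n,p in(('a',a),('b',b)):
  for t in('lid_half','kiln','rack','probe'):
    print(n,t,[(np.round(r['rect']),round(r['score'],2)) for r in ctrl.outline_of(t,p)])
E
```

```text
joint [0.5598 0.1518 0.1463] 0.00013465471479286436
lid [0.5829 0.0407 0.1308] 0.00011541326825968232
near [0.4642 0.1023 0.1324] 0.002158038797981251
port [ 0.5931 -0.0197  0.1848] 0.00217855739065049
prop [ 0.6636 -0.2435 -0.0104] 0.0018635481714328534
cup [ 0.6789 -0.3715  0.018 ] 6.482230805685484e-05
rackcollar [ 0.5709 -0.3544  0.1145] 0.00091837692017478
bigcollar [ 0.4552 -0.1998  0.1348] 0.00031767772838539035
big2 [ 0.5481 -0.4395  0.1608] 0.005196583219986218
rack [ 0.5066 -0.3491 -0.0159] 0.0007834616249549486
bigtop [ 0.4559 -0.2023  0.2536] 0.0011739000044882761
smalltop [ 0.5676 -0.3471  0.2024] 0.00022548846510252716
handle side z.2 [0.5822 0.0561 0.2   ]
a (121, 290) [0.6579 0.1559]
a (228, 380) [0.4452 0.1404]
a (20, 365) [0.6477 0.3   ]
a (129, 480) [0.435  0.2807]
a (205, 212) [ 0.6967 -0.0188]
a (313, 280) [ 0.4738 -0.0376]
a (134, 270) [0.6758 0.1242]
a (238, 352) [0.465  0.1081]
b (203, 383) [0.6619 0.155 ]
b (349, 386) [0.455  0.1239]
b (214, 279) [ 0.6959 -0.0202]
b (347, 284) [ 0.4802 -0.0479]
b (197, 361) [0.6804 0.1237]
b (345, 368) [0.4643 0.0976]
rack (3
[... 211 characters left out ...]
) [ 0.6157 -0.3127]
rack (400, 207) [ 0.4031 -0.2765]
a lid_half [(array([130., 212., 319., 362.]), 0.78), (array([355., 160., 467., 281.]), 0.31)]
a kiln [(array([  3., 286., 309., 479.]), 0.67)]
a rack [(array([359., 158., 470., 282.]), 0.7)]
a probe [(array([420.,  85., 451., 181.]), 0.71), (array([375., 179., 410., 290.]), 0.65)]
b lid_half [(array([194., 280., 343., 383.]), 0.92), (array([253., 152., 287., 201.]), 0.34), (array([260., 218., 277., 252.]), 0.24)]
b kiln [(array([175., 318., 351., 480.]), 0.91)]
b rack [(array([295., 153., 408., 247.]), 0.64)]
b probe [(array([316., 135., 334., 203.]), 0.88), (array([355., 177., 388., 272.]), 0.86), (array([324.,  79., 347., 159.]), 0.59)]
```

Emit:
carry_out([
  [[0,0,-0.63],[0,0,-0.97],1],
  [[0,0,-0.63],[0,0,-0.97],1],
  [[0,0,-0.63],[0,0,-0.97],1],
  [[0,0,-0.63],[0,0,-0.97],1],
  [[0,0,-0.63],[0,0,-0.97],1],
  [[-0.34,-0.68,0],[0,0,0],1],
  [[-0.34,-0.68,0],[0,0,0],1],
  [[-0.34,-0.68,0],[0,0,0],1],
  [[-0.34,-0.68,0],[0,0,0],1],
  [[-0.34,-0.68,0],[0,0,0],1],
])

```text
time_s: 3.58
tcp_pos: [0.327, 0.4458, 0.3315]
ee_rot: [0.0, -0.053, 0.999, 0.0]
force: [0.6, 0.4, -0.0]
opening: 0.0938
grasp_force: 0.0
```

Emit:
carry_out([
  [[-0.34,-0.68,0],[0,0,0],1],
  [[-0.34,-0.68,0],[0,0,0],1],
  [[-0.34,-0.68,0],[0,0,0],1],
  [[-0.34,-0.68,0],[0,0,0],1],
  [[-0.34,-0.68,0],[0,0,0],1],
  [[-0.34,-0.68,0],[0,0,0],1],
  [[-0.34,-0.68,0],[0,0,0],1],
  [[-0.34,-0.68,0],[0,0,0],1],
  [[-0.34,-0.68,0],[0,0,0],1],
  [[-0.34,-0.68,0],[0,0,0],1],
])

```text
time_s: 4.42
tcp_pos: [0.491, 0.1897, 0.3317]
ee_rot: [0.0, -0.053, 0.999, 0.0]
force: [-0.2, 0.5, -0.2]
opening: 0.094
grasp_force: 0.0
```

Emit:
carry_out([
  [[-0.34,-0.68,0],[0,0,0],1],
  [[-0.34,-0.68,0],[0,0,0],1],
  [[-0.34,-0.68,0],[0,0,0],1],
  [[-0.34,-0.68,0],[0,0,0],1],
  [[-0.34,-0.68,0],[0,0,0],1],
  [[0,0,0],[0,0,0],1],
  [[0,0,0],[0,0,0],1],
  [[0,0,0],[0,0,0],1],
])

```text
time_s: 5.08
tcp_pos: [0.5723, 0.0636, 0.3314]
ee_rot: [-0.0, -0.053, 0.999, 0.0]
force: [-0.8, 0.4, 0.2]
opening: 0.0939
grasp_force: 0.0
```

```bash
python3 - <<'E'
from h import *
np.set_printoptions(precision=4,suppress=True)
s=ctrl.sense();print(s['time_s'],s['tcp_pos'],s['ee_rot'],s['qpos'])
p=ctrl.get_image('wrist');cv2.imwrite('pics/w1.png',p['image'])
for t,z in [('kiln_joint',.13),('lid_half',.13),('lid_handle',.2),('lid_corner_near',.13),('lid_corner_far',.13),('port',.19)]:
    print(t,[(np.round(r['pixel']),round(r['score'],2),atz(p,r['pixel'],z,s)) for r in ctrl.pinpoint(t,p)])
E
```

```text
5.0833 [0.5723 0.0636 0.3314] [-0.0002 -0.0531  0.9986  0.0001] [-0.4119  0.2432  0.3047  1.5803 -0.0746  1.3299  1.5794]
kiln_joint [(array([407., 210.]), 0.98, array([0.5622, 0.1456, 0.13  ]))]
lid_half [(array([294., 218.]), 0.69, array([0.5826, 0.037 , 0.13  ]))]
lid_handle [(array([310., 240.]), 0.63, array([0.5828, 0.0544, 0.2   ]))]
lid_corner_near []
lid_corner_far []
port [(array([220., 234.]), 0.62, array([ 0.5891, -0.0206,  0.19  ]))]
```

View pics/w1.png

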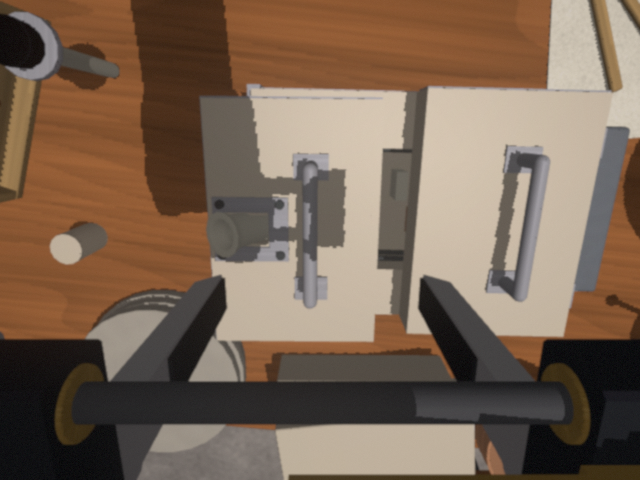

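The wrist view shows the loose half with its handle bar from (310,168) to (310,300) and its joint edge near x≈380. The fixed half's joint top edge runs from (427,87) to (408,331), and its handle from (543,160) to (520,295). The port mouth is at (222,234) and the prop at (68,248).

```bash
python3 - <<'E'
from h import *
np.set_printoptions(precision=4,suppress=True)
s=ctrl.sense();p=ctrl.get_image('wrist')
g=cv2.cvtColor(p['image'],cv2.COLOR_BGR2GRAY)
def line(n,q0,q1,z):
    A,B=(atz(p,q,z,s) for q in(q0,q1));d=B-A;print(n,A[:2],B[:2],'len',np.linalg.norm(d),'ang',np.degrees(np.arctan2(d[1],d[0])))
line('fixed handle',(543,163),(520,297),.2)
line('loose handle',(310,168),(310,303),.2)
line('fixed joint top',(427,87),(408,331),.17)
line('fixed near side',(427,87),(612,92),.17)
line('fixed far side',(408,331),(566,336),.17)
line('loose back',(201,97),(217,341),.17)
line('loose far side',(217,341),(375,341),.17)
line('joint bottom',(415,90),(403,318),.13)
big=cv2.resize(p['image'][70:360,190:630],None,fx=1.8,fy=1.8,interpolation=cv2.INTER_CUBIC);cv2.imwrite('pics/w1c.png',big)
E
```

```text
fixed handle [0.5029 0.2273] [0.6144 0.2362] len 0.11194149961269559 ang 4.561275428813202
loose handle [0.5257 0.0488] [0.6388 0.0599] len 0.11360382171992928 ang 5.612283399799452
fixed joint top [0.4543 0.1357] [0.6715 0.156 ] len 0.2181632547937631 ang 5.341265391384364
fixed near side [0.4543 0.1357] [0.4422 0.2852] len 0.14996951799447406 ang 94.6228508790299
fixed far side [0.6715 0.156 ] [0.6608 0.307 ] len 0.15140773650362052 ang 94.06691077773418
loose back [ 0.4812 -0.0453] [ 0.7014 -0.0245] len 0.22117146130671964 ang 5.4143329007749115
loose far side [ 0.7014 -0.0245] [0.6854 0.1262] len 0.15156701683976467 ang 96.0721975726384
joint bottom [0.4531 0.1348] [0.6777 0.1601] len 0.22603686901351316 ang 6.427763103383859
```

View pics/w1c.png

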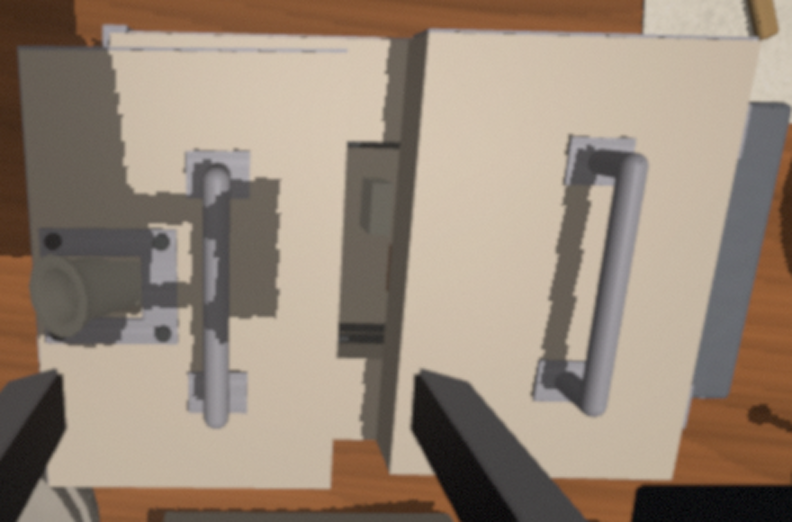

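Emit:
carry_out([
  [[-0.22,-0.26,0],[0,0,0.07],-0.15],
  [[0,0,0.3],[0,0,0],-0.15],
  [[0,0,0.4],[0,0,0],-0.15],
  [[0,0,0.4],[0,0,0],-0.15],
  [[0,0,0.4],[0,0,0],-0.15],
  [[0,0,0.4],[0,0,0],-0.15],
  [[0,0,0.4],[0,0,0],-0.15],
  [[0,0,0.2],[0,0,0],-0.15],
  [[0,0,0],[0,0,0],-0.15],
])

```text
time_s: 6.23
tcp_pos: [0.5815, 0.0534, 0.2293]
ee_rot: [-0.002, -0.049, 0.999, -0.0]
force: [-0.2, -0.1, 0.5]
opening: 0.0406
grasp_force: 0.0
```

```bash
python3 - <<'E'
from h import *
np.set_printoptions(precision=4,suppress=True)
s=ctrl.sense();print(s['tcp_pos'],s['opening'])
p=ctrl.get_image('wrist');cv2.imwrite('pics/w2.png',p['image'])
E
```

```text
[0.5815 0.0534 0.2293] 0.04058946109461601
```

View pics/w2.png

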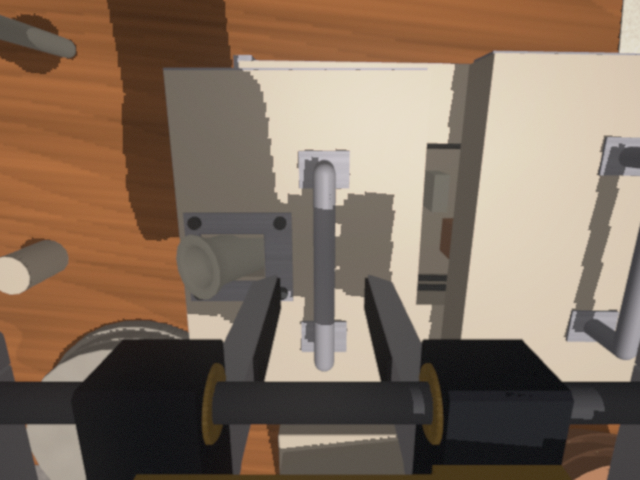

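The bar (column 324) is centred between the fingers, so I descend and grip.

Emit:
carry_out([
  [[0,0,0.4],[0,0,0],-0.15],
  [[0,0,0.4],[0,0,0],-0.15],
  [[0,0,0.4],[0,0,0],-0.15],
  [[0,0,0],[0,0,0],-0.15],
  [[0,0,0],[0,0,0],-1],
  [[0,0,0],[0,0,0],-1],
  [[0,0,0],[0,0,0],-1],
  [[0,0,0],[0,0,0],-1],
])

```text
time_s: 6.95
tcp_pos: [0.5828, 0.0537, 0.1845]
ee_rot: [0.001, -0.049, 0.999, 0.0]
force: [0.0, -0.4, -0.3]
opening: 0.0168
grasp_force: 0.0
```

Emit:
carry_out([
  [[0,0,0],[0,0,0],-1],
  [[0,0,0],[0,0,0],-1],
  [[0,0,0],[0,0,0],-1],
  [[0.1,0.15,0],[0,0,0.1],-1],
  [[0.1,0.15,0],[0,0,0.1],-1],
  [[0.1,0.15,0],[0,0,0],-1],
  [[0,0.15,0],[0,0,0],-1],
  [[0,0,0],[0,0,0],-1],
])

```text
time_s: 7.62
tcp_pos: [0.5685, 0.0768, 0.1843]
ee_rot: [0.001, -0.039, 0.999, -0.0]
force: [-2.9, -0.4, 9.3]
opening: 0.0113
grasp_force: 30.0
```

```bash
python3 - <<'E'
from h import *
np.set_printoptions(precision=4,suppress=True)
s=ctrl.sense();print(s['tcp_pos'],s['ee_rot'],s['opening'],s['grasp_force'],s['force'])
p=ctrl.get_image('side');cv2.imwrite('pics/s3.png',cv2.resize(p['image'][260:480,150:380],None,fx=2.6,fy=2.6,interpolation=cv2.INTER_CUBIC))
E
```

```text
[0.5685 0.0768 0.1843] [ 0.0005 -0.039   0.9992 -0.0002] 0.011310929981317842 30.00287264585495 [-2.9418 -0.3915  9.2808]
```

View pics/s3.png

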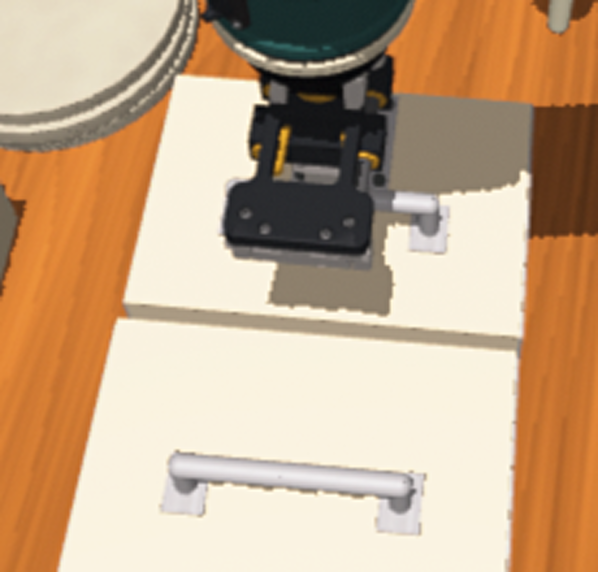

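Emit:
carry_out([
  [[0,0.08,0],[0,0,0.05],-1],
  [[0,0.08,0],[0,0,0.05],-1],
  [[0,0.05,0],[0,0,0],-1],
  [[0,0,0],[0,0,0],-1],
])

```text
time_s: 8.0
tcp_pos: [0.5683, 0.0841, 0.1843]
ee_rot: [0.001, -0.033, 0.999, -0.001]
force: [-0.6, -4.8, 7.1]
opening: 0.0111
grasp_force: 30.0
```

Emit:
carry_out([
  [[0,0.05,0],[0,0,0],-1],
  [[0,0.03,0],[0,0,0],-1],
  [[0,0,0],[0,0,0],-1],
])

```text
time_s: 8.25
tcp_pos: [0.5684, 0.0861, 0.1842]
ee_rot: [0.001, -0.033, 0.999, -0.001]
force: [3.3, -10.2, 6.1]
opening: 0.0109
grasp_force: 30.1
```

Emit:
carry_out([
  [[0,0.05,0],[0,0,0],-1],
  [[0,0.05,0],[0,0,0],-1],
  [[0,0,0],[0,0,0],-1],
])

```text
time_s: 8.5
tcp_pos: [0.5685, 0.0864, 0.1844]
ee_rot: [0.001, -0.031, 1.0, -0.003]
force: [2.6, -27.8, 9.0]
opening: 0.011
grasp_force: 30.1
```

Emit:
carry_out([
  [[0,0.05,0],[0,0,0],-1],
  [[0,0.05,0],[0,0,0],-1],
  [[0,0,0],[0,0,0],-1],
  [[0,0,0],[0,0,0],-1],
])

```text
time_s: 8.83
tcp_pos: [0.5686, 0.0867, 0.1848]
ee_rot: [0.001, -0.03, 1.0, -0.005]
force: [1.3, -45.7, 17.3]
opening: 0.0111
grasp_force: 30.0
```

```bash
python3 - <<'E'
from h import *
np.set_printoptions(precision=4,suppress=True)
s=ctrl.sense();print(s['tcp_pos'],s['ee_rot'],s['force'],s['ft_torque'])
p=ctrl.get_image('side');a=cv2.resize(p['image'][300:420,180:370],None,fx=3.1,fy=3.1,interpolation=cv2.INTER_CUBIC)
cv2.imwrite('pics/s4.png',a)
E
```

```text
[0.5686 0.0867 0.1848] [ 0.0012 -0.0297  0.9995 -0.0047] [  1.2944 -45.7152  17.2897] [-10.7964  -0.3455   0.0733]
```

View pics/s4.png

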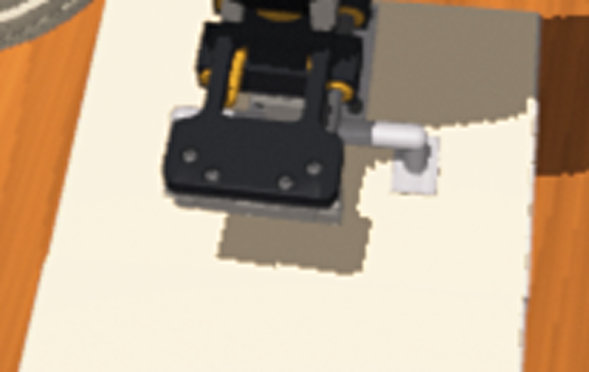

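The joint is shut with no visible gap, and the right sides line up at (525,290). I ease off, release and rise.

Emit:
carry_out([
  [[0,-0.11,0],[0,0,0],-1],
  [[0,-0.11,0],[0,0,0],-1],
  [[0,0,0],[0,0,0],-0.3],
  [[0,0,0],[0,0,0],-0.3],
  [[0,0,0],[0,0,0],-0.3],
  [[0,0,0],[0,0,0],-0.3],
  [[0,0,-0.2],[0,0,0],-0.3],
  [[0,0,-0.5],[0,0,0],-0.3],
  [[0,0,-0.5],[0,0,0],-0.3],
  [[0,0,-0.7],[0,0,0],0],
])

```text
time_s: 9.72
tcp_pos: [0.5668, 0.0874, 0.2597]
ee_rot: [-0.001, -0.034, 0.999, -0.0]
force: [-0.3, 0.7, 0.6]
opening: 0.0369
grasp_force: 0.0
```

Emit:
carry_out([
  [[0,-0.3,-0.7],[0,0,0],0],
  [[0,-0.3,-0.6],[0,0,0],0],
  [[0,0,-0.5],[0,0,0],0],
  [[0,0,0],[0,0,0],0],
  [[0,0,0],[0,0,0],0],
])

```text
time_s: 10.13
tcp_pos: [0.5694, 0.0635, 0.3326]
ee_rot: [0.001, -0.034, 0.999, 0.0]
force: [0.0, 0.4, -0.2]
opening: 0.0471
grasp_force: 0.0
```

```bash
python3 - <<'E'
from h import *
np.set_printoptions(precision=4,suppress=True)
s=ctrl.sense();print(s['time_s'],s['tcp_pos'],s['ee_rot'],s['qpos'],s['opening'])
W=ctrl.get_image('wrist');A=ctrl.get_image('scene');B=ctrl.get_image('side')
cv2.imwrite('pics/w5.png',W['image'])
for t,z in [('lid_half',.13),('lid_handle',.2),('port',.19),('kiln_joint',.13)]:
  r=[]
  for n,p in(('w',W),('a',A),('b',B)):
    q=ctrl.pinpoint(t,p)[:1]
    if q: print(t,n,np.round(q[0]['pixel'],1),round(q[0]['score'],2),atz(p,q[0]['pixel'],z,s)); r.append(ray(p,q[0]['pixel'],s))
  if len(r)>1: print('  tri',tri(r))
for n,p in(('w',W),('a',A),('b',B)):
  for t in ('probe','probe_collar'): print(t,n,[(np.round(r['pixel'],1),round(r['score'],2)) for r in ctrl.pinpoint(t,p)])
E
```

```text
10.1333 [0.5694 0.0635 0.3326] [ 0.0009 -0.0337  0.9994  0.0002] [-0.4255  0.236   0.3186  1.5873 -0.0758  1.3286  1.5412] 0.047147141163639994
lid_half w [327.4 206.9] 0.56 [0.5658 0.0682 0.13  ]
lid_half a [216.7 303.9] 0.86 [0.5685 0.068  0.13  ]
lid_half b [279.7 357.2] 0.59 [0.5673 0.0786 0.13  ]
  tri (array([0.5691, 0.0698, 0.1229]), np.float64(0.005115455634230587))
lid_handle w [348.8 228.4] 0.58 [0.5688 0.0848 0.2   ]
lid_handle a [197.3 283.6] 0.76 [0.5665 0.087  0.2   ]
lid_handle b [277.3 342. ] 0.88 [0.5659 0.0882 0.2   ]
  tri (array([0.5682, 0.0858, 0.1968]), np.float64(0.001893798330806633))
port w [257.  228.5] 0.96 [0.5764 0.0092 0.19  ]
port a [242.6 256.2] 0.96 [0.5661 0.0105 0.19  ]
  tri (array([0.5795, 0.0048, 0.1736]), np.float64(0.0022780871792472198))
probe w [(array([113.9,  80.3]), 0.71)]
probe_collar w [(array([30.6, 61.8]), 0.77)]
probe a [(array([383.8, 292. ]), 0.7)]
probe_collar a [(array([389.6, 243. ]), 0.84), (array([388.2, 177. ]), 0.79), (array([429.8, 139.2]), 0.69)]
probe b [(array([364.1, 272.8]), 0.8), (array([318. , 202.2]), 0.79)]
probe_collar b [(array([367.1, 228.5]), 0.83), (array([338.5, 128. ]), 0.62), (array([321.8, 169. ]), 0.57)]
```

View pics/w5.png

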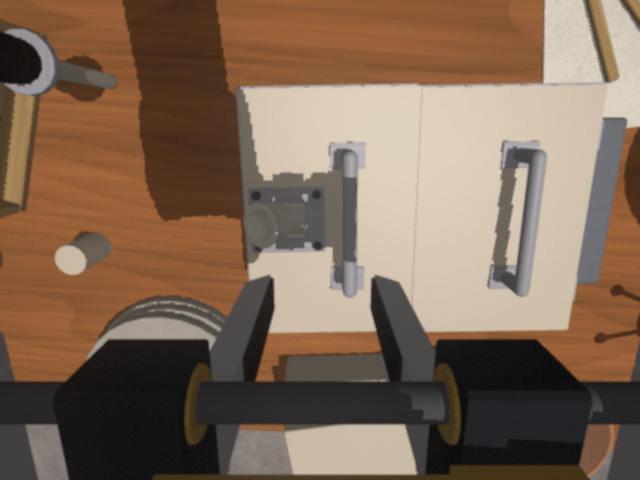

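Closed: the seam runs from (421,85) to (414,331) and the outer sides are collinear at rows 86 and 331. Next I test the 35° tilt in free air, with the closing direction along the lid's x, before fetching the probe.

Emit:
carry_out([
  [[0,-0.3,0],[0,0,1],0],
  [[0,0,0],[0,0,1],0],
  [[0,0,0],[0,0,1],0],
  [[0,0,0],[0,0,1],0],
  [[0,0,0],[0,0,1],0],
  [[0,0,0],[0,0,1],0],
  [[0,0,0],[0,0,1],0],
  [[0,0,0],[0,0,1],0],
  [[0,0,0],[0,0,1],0],
  [[0,0,0],[0,0,1],0],
])

```text
time_s: 12.02
tcp_pos: [0.57, 0.0514, 0.3315]
ee_rot: [0.0, 0.473, 0.881, -0.0]
force: [-0.6, -0.3, -0.2]
opening: 0.0468
grasp_force: 0.0
```

Emit:
carry_out([
  [[0,0,0],[0,0,1],0],
  [[0,0,0],[0,0,1],0],
  [[0,0,0],[0,0,1],0],
  [[0,0,0],[0,0,1],0],
  [[0,0,0],[0,0,1],0],
  [[-0.5,0,0],[0,1,0],0],
  [[-0.5,0,0],[0,1,0],0],
  [[-0.5,0,0],[0,1,0],0],
  [[-0.5,0,0],[0,1,0],0],
  [[-0.5,0,0],[0,1,0],0],
])

```text
time_s: 12.85
tcp_pos: [0.5771, -0.0464, 0.3122]
ee_rot: [-0.189, 0.659, 0.705, 0.18]
force: [0.5, 1.3, 0.7]
opening: 0.0469
grasp_force: 0.0
```

Emit:
carry_out([
  [[-0.2,0,0],[0,0.83,0],0],
  [[0,0,0],[0,0,0],0],
  [[0,0,0],[0,0,0],0],
])

```text
time_s: 13.1
tcp_pos: [0.5768, -0.0539, 0.3057]
ee_rot: [-0.22, 0.653, 0.695, 0.205]
force: [-0.5, 0.6, -0.4]
opening: 0.0468
grasp_force: 0.0
```

```bash
python3 - <<'E'
from h import *
np.set_printoptions(precision=4,suppress=True)
s=ctrl.sense();print(s['time_s'],s['tcp_pos'],s['ee_rot'],s['qpos'],s['qvel'])
print(quat(s['ee_rot']).as_matrix())
W=ctrl.get_image('wrist')
for t in('port','probe','probe_collar','lid_handle','lid_half'): print(t,[(np.round(r['pixel'],1),round(r['score'],2),atz(W,r['pixel'],{'port':.19,'lid_handle':.2}.get(t,.13),s)) for r in ctrl.pinpoint(t,W)])
cv2.imwrite('pics/w6.png',W['image'])
E
```

```text
13.1 [ 0.5768 -0.0539  0.3057] [-0.2198  0.6528  0.6955  0.2047] [-0.0378  0.4492  0.5322  1.5462 -0.7294  1.5863  0.6857] [-0.0602 -0.0394 -0.0173 -0.0096  0.018  -0.0159 -0.0209]
[[-0.0512  0.9979 -0.0386]
 [ 0.818   0.064   0.5717]
 [ 0.573  -0.0023 -0.8196]]
port [(array([322.8, 245.1]), 0.74, array([0.5731, 0.0089, 0.19  ]))]
probe []
probe_collar []
lid_handle [(array([321.1, 155.7]), 0.95, array([0.5668, 0.0861, 0.2   ]))]
lid_half [(array([324.8, 203.1]), 0.81, array([0.571 , 0.0739, 0.13  ]))]
```

Emit:
carry_out([
  [[0,0,-0.2],[0,-1,0],0],
  [[0,0,-0.2],[0,-1,0],0],
  [[-0.2,0,-0.2],[0,-1,0],0],
  [[-0.4,0,0],[0,-1,0],0],
  [[-0.5,0,0],[0,-1,0],0],
  [[-0.6,0,0],[0,-0.83,0],0],
  [[-0.7,0,0],[0,0,0],0],
  [[-0.7,0,0],[0,0,0],0],
  [[-0.7,0,0],[0,0,0],0],
  [[-0.7,0,0],[0,0,0],0],
])

```text
time_s: 14.23
tcp_pos: [0.5902, -0.2415, 0.3148]
ee_rot: [0.001, 0.682, 0.731, 0.0]
force: [0.1, -0.5, 0.6]
opening: 0.0469
grasp_force: 0.0
```

Emit:
carry_out([
  [[-0.6,0,0],[0,0,0],0],
  [[-0.5,0,0],[0,0,0],0],
  [[0,0,0],[0,0,0],0],
  [[0,0,0],[0,0,0],0],
])

```text
time_s: 14.57
tcp_pos: [0.5927, -0.2857, 0.3144]
ee_rot: [0.0, 0.683, 0.73, -0.0]
force: [0.5, 0.5, -0.5]
opening: 0.0467
grasp_force: 0.0
```

```bash
python3 - <<'E'
from h import *
np.set_printoptions(precision=4,suppress=True)
s=ctrl.sense();print(s['time_s'],s['tcp_pos'],s['ee_rot'],s['qpos'],s['opening'])
print(quat(s['ee_rot']).as_matrix())
W=ctrl.get_image('wrist');A=ctrl.get_image('scene');B=ctrl.get_image('side')
for t in('probe_collar','wood_knife','loop_tool','rack'): print(t,[(np.round(r['pixel'],1),round(r['score'],2),atz(W,r['pixel'],.118,s)) for r in ctrl.pinpoint(t,W)])
print([np.round(r['rect']) for r in ctrl.outline_of('probe',W)])
print('old est proj',proj(W,[[.5709,-.3544,.118],[.5709,-.3544,.204]],s))
for n,p in (('a',A),('b',B)): print([(np.round(r['pixel'],1),round(r['score'],2)) for r in ctrl.pinpoint('probe_collar',p)])
cv2.imwrite('pics/w7.png',W['image'])
E
```

```text
14.5667 [ 0.5927 -0.2857  0.3144] [ 0.0003  0.6831  0.7303 -0.0001] [-0.0522  0.47    0.6737  1.4005 -0.2921  1.3711  0.6925] 0.04670596222883421
[[-0.0667  0.9978  0.0004]
 [ 0.9978  0.0667 -0.0006]
 [-0.0006  0.0003 -1.    ]]
probe_collar [(array([272., 381.]), 0.92, array([ 0.5505, -0.4774,  0.118 ])), (array([166.3, 106.5]), 0.79, array([ 0.4464, -0.1992,  0.118 ]))]
wood_knife []
loop_tool []
rack [(array([250.5, 227. ]), 0.67, array([ 0.524 , -0.3059,  0.118 ]))]
[array([238., 318., 296., 474.]), array([276., 254., 314., 320.]), array([ 68.,  61., 218., 138.])]
old est proj [[296.1417 276.5592]
 [289.3683 315.2601]]
[(array([430.5, 141.9]), 0.94), (array([390.4, 176.2]), 0.79), (array([390.9, 243.3]), 0.71)]
[(array([339.3, 126.2]), 0.92), (array([319.3, 169.2]), 0.89), (array([369.9, 228.5]), 0.64), (array([320.2, 200. ]), 0.56)]
```

View pics/w7.png

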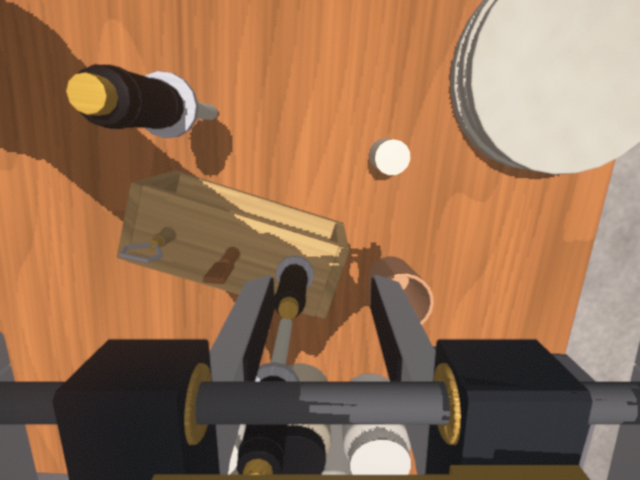

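The rack probe shows its collar at about (294,270) and plug top at (289,307). The knife is at (225,262) and the loop at (140,250), both clear of the fingers. The large decoy behind is at (265,430).

```bash
python3 - <<'E'
from h import *
np.set_printoptions(precision=4,suppress=True)
s=ctrl.sense();W=ctrl.get_image('wrist')
print(atz(W,(294,271),.122,s),atz(W,(289,308),.204,s))
m=[r for r in ctrl.outline_of('probe',W) if r['rect'][1]>230 and r['rect'][3]<340]
im=W['image'].astype(int)
c=im[290:330,270:310];y=(c[...,2]>c[...,0]+60)&(c[...,2]>110);yy,xx=np.nonzero(y);print('yellow',xx.mean()+270,yy.mean()+290,y.sum())
X=atz(W,(xx.mean()+270,yy.mean()+290),.204,s);print(X)
A=ctrl.get_image('scene');B=ctrl.get_image('side');
print(tri([ray(A,(390,175)),ray(B,(320.5,169.2)),ray(W,(294,271),s)]))
print(tri([ray(A,(394,139)),ray(B,(323,140)),ray(W,(289,308),s)]))
Q=quat(s['ee_rot']).as_matrix()
for T in([.5700,-.350,.144],X): print((Q.T@(np.array([T[0],T[1],.144])-s['tcp_pos']))/.04)
E
```

```text
[ 0.5687 -0.3464  0.122 ] [ 0.5704 -0.3474  0.204 ]
yellow 293.84648187633263 315.7675906183369 469
[ 0.5746 -0.3539  0.204 ]
(array([ 0.5691, -0.3491,  0.1187]), np.float64(0.00279953338271277))
(array([ 0.5691, -0.3496,  0.2001]), np.float64(0.0011552422221059384))
[-1.5812 -0.6782  4.2564]
[-1.6856 -0.57    4.2564]
```

Emit:
carry_out([
  [[-0.4,-0.18,0],[0,0,0],0],
  [[-0.4,-0.18,0],[0,0,0],0],
  [[-0.4,-0.18,0],[0,0,0],0],
  [[-0.35,-0.16,0],[0,0,0],0],
  [[0,0,0.5],[0,0,0],0],
  [[0,0,0.5],[0,0,0],0],
  [[0,0,0.5],[0,0,0],0],
  [[0,0,0.5],[0,0,0],0],
  [[0,0,0],[0,0,0],0],
  [[0,0,0],[0,0,0],0],
])

```text
time_s: 16.1
tcp_pos: [0.5687, -0.3491, 0.234]
ee_rot: [-0.001, 0.683, 0.73, -0.0]
force: [-0.2, 0.1, -0.0]
opening: 0.0469
grasp_force: 0.0
```

```bash
python3 - <<'E'
from h import *
np.set_printoptions(precision=4,suppress=True)
s=ctrl.sense();print(s['time_s'],s['tcp_pos'],s['ee_rot'],s['opening'],s['force'])
W=ctrl.get_image('wrist');im=W['image'].astype(int)
print('expect top',proj(W,[[.5692,-.3485,.204],[.5692,-.3485,.122]],s))
y=(im[...,2]>im[...,0]+70)&(im[...,2]>120)&(im[...,1]>80)&(im[...,2]-im[...,1]>20)
n,l,st,ce=cv2.connectedComponentsWithStats(y.astype(np.uint8))
print([(st[i],ce[i]) for i in range(1,n) if 150<st[i][4]<4000])
print([np.round(r['rect']) for r in ctrl.outline_of('probe',W)],[np.round(r['pixel']) for r in ctrl.pinpoint('probe_collar',W)])
cv2.imwrite('pics/w8.png',W['image'])
E
```

```text
16.1 [ 0.5687 -0.3491  0.234 ] [-0.0006  0.6829  0.7305 -0.0003] 0.04694796590392409 [-0.1618  0.1408 -0.0203]
expect top [[323.3973 270.1499]
 [323.2146 233.0224]]
[(array([310, 256,  28,  30, 602], dtype=int32), array([323.6811, 270.2625])), (array([ 331,  328,   56,   54, 1761], dtype=int32), array([362.7825, 357.2959])), (array([447, 371,  13,  64, 318], dtype=int32), array([454.3491, 402.761 ])), (array([  26,  424,   43,   56, 1735], dtype=int32), array([ 47.0646, 451.5637]))]
[array([110.,   1., 224.,  48.]), array([250., 302., 328., 474.]), array([303., 211., 350., 287.])] [array([299., 382.]), array([322., 236.])]
```

Emit:
carry_out([
  [[0,0,0.5],[0,0,0],0],
  [[0,0,0.5],[0,0,0],0],
  [[0,0,0.5],[0,0,0],0],
  [[0,0,0.5],[0,0,0],0],
  [[0,0,0.2],[0,0,0],0],
  [[0,0,0],[0,0,0],-1],
  [[0,0,0],[0,0,0],-1],
  [[0,0,0],[0,0,0],-1],
  [[0,0,0],[0,0,0],-1],
  [[0,0,0],[0,0,0],-1],
])

```text
time_s: 17.08
tcp_pos: [0.5695, -0.3496, 0.1477]
ee_rot: [0.001, 0.683, 0.731, 0.0]
force: [0.1, 0.7, 8.1]
opening: 0.0254
grasp_force: 30.0
```

Emit:
carry_out([
  [[0,0,0],[0,0,0],-1],
  [[0,0,0],[0,0,0],-1],
])

```text
time_s: 17.25
tcp_pos: [0.5695, -0.3495, 0.1477]
ee_rot: [0.001, 0.683, 0.731, 0.0]
force: [-1.3, 0.7, 8.9]
opening: 0.0256
grasp_force: 30.0
```

Emit:
carry_out([
  [[0,0,-0.2],[0,0,0],-1],
  [[0,0,-0.4],[0,0,0],-1],
  [[0,0,-0.5],[0,0,0],-1],
  [[0,0,-0.5],[0,0,0],-1],
  [[0,0,-0.5],[0,0,0],-1],
  [[0,0,-0.5],[0,0,0],-1],
  [[0,0,-0.5],[0,0,0],-1],
  [[0,0,-0.5],[0,0,0],-1],
  [[0,0,-0.5],[0,0,0],-1],
  [[0,0,-0.5],[0,0,0],-1],
])

```text
time_s: 18.08
tcp_pos: [0.5687, -0.349, 0.3321]
ee_rot: [0.0, 0.683, 0.73, 0.0]
force: [0.3, -0.4, -1.6]
opening: 0.0256
grasp_force: 30.0
```

Emit:
carry_out([
  [[0.3,0,0],[0,0,0],-1],
  [[0.5,0,0],[0,0,0],-1],
  [[0.5,0,0],[0,0,0],-1],
  [[0.5,0,0],[0,0,0],-1],
  [[0.5,0,0],[0,0,0],-1],
  [[0.5,0,0],[0,0,0],-1],
  [[0.5,0,0],[0,0,0],-1],
  [[0.5,0,0],[0,0,0],-1],
  [[0.4,0,0],[0,0,0],-1],
  [[0.2,0,0],[0,0,0],-1],
])

```text
time_s: 18.92
tcp_pos: [0.5569, -0.1708, 0.3301]
ee_rot: [-0.0, 0.682, 0.731, 0.0]
force: [-0.4, -0.0, -1.2]
opening: 0.0253
grasp_force: 30.0
```

Emit:
carry_out([
  [[0,0,0],[0,0.8,0],-1],
  [[0,0,0],[0,0.8,0],-1],
  [[0,0,0],[0,0.8,0],-1],
  [[0,0,0],[0,0.8,0],-1],
  [[0,0,0],[0,0.8,0],-1],
  [[0,0,0],[0,0.8,0],-1],
  [[0,0,0],[0,0.8,0],-1],
  [[0,0,0],[0,0.23,0],-1],
  [[0,0,0],[0,0,0],-1],
  [[0,0,0],[0,0,0],-1],
])

```text
time_s: 19.75
tcp_pos: [0.5571, -0.1736, 0.33]
ee_rot: [-0.219, 0.652, 0.697, 0.204]
force: [0.1, 0.3, -1.4]
opening: 0.0254
grasp_force: 30.0
```

```bash
python3 - <<'E'
from h import *
np.set_printoptions(precision=4,suppress=True)
s=ctrl.sense();print(s['time_s'],s['tcp_pos'],s['opening'],s['force'],s['ft_torque'],s['qpos'])
Q=quat(s['ee_rot']).as_matrix();print(Q)
W=ctrl.get_image('wrist');A=ctrl.get_image('scene');B=ctrl.get_image('side')
cv2.imwrite('pics/w9.png',W['image'])
for n,p in(('w',W),('a',A),('b',B)):
  cv2.imwrite(f'pics/g_{n}.png',p['image'])
  for t in('probe_collar','probe','port','lid_handle','lid_half'): print(n,t,[(np.round(r['pixel'],1),round(r['score'],2)) for r in ctrl.pinpoint(t,p)])
  T=s['tcp_pos'];z=Q[:,2]
  print(' expected collar,tip',proj(p,[T+.0297*z,T+.1297*z],s).ravel(),'port',proj(p,[[.573,.0105,.19]],s),'handle',proj(p,[[.5677,.0862,.2]],s))
E
```

```text
19.75 [ 0.5571 -0.1736  0.33  ] 0.02539707602568928 [ 0.0548  0.2547 -1.4479] [-0.8369  0.026   0.0164] [ 0.1399  0.5156  0.5763  1.4092 -0.6988  1.7464  0.82  ]
[[-0.0549  0.9977 -0.0387]
 [ 0.819   0.0672  0.5699]
 [ 0.5712 -0.0004 -0.8208]]
w probe_collar [(array([322.1, 274.2]), 0.83)]
w probe []
w port [(array([350.8, 139.4]), 0.93)]
w lid_handle [(array([349.6,  65.5]), 0.93)]
w lid_half [(array([344.5, 120.2]), 0.67)]
 expected collar,tip [322.1133 270.9933 322.0677 227.8906] port [[351.0108 135.9397]] handle [[349.5957  66.0474]]
a probe_collar [(array([431.5, 142.7]), 0.83), (array([328.1, 142.7]), 0.7), (array([393. , 242.4]), 0.65)]
a probe [(array([301.8, 206. ]), 0.82), (array([383. , 287.1]), 0.63)]
a port [(array([236.9, 256.7]), 0.93)]
a lid_handle [(array([193.5, 281. ]), 0.59)]
a lid_half [(array([214. , 305.7]), 0.62)]
 expected collar,tip [327.416  140.5522 302.9747 204.5807] port [[239.4292 253.7025]] handle [[197.2467 282.736 ]]
b probe_collar [(array([338.7, 127.6]), 0.87), (array([366.9, 224.8]), 0.8), (array([311.9, 173. ]), 0.63)]
b probe [(array([308.8, 233.8]), 0.68), (array([362.8, 271.2]), 0.56), (array([276.9, 341.1]), 0.23)]
b port [(array([283.8, 299.4]), 0.62), (array([201.1, 391.5]), 0.3)]
b lid_handle [(array([275.1, 342.2]), 0.63), (array([279.3, 354.7]), 0.33)]
b lid_half [(array([276.3, 354.8]), 0.66)]
 expected collar,tip [312.838  172.0357 308.9698 233.0596] port [[283.4777 299.515 ]] handle [[276.3739 340.5899]]
```

Emit:
carry_out([
  [[0.35,0.14,0],[0,0,0],-1],
  [[0.35,0.14,0],[0,0,0],-1],
  [[0.35,0.14,0],[0,0,0],-1],
  [[0.35,0.14,0],[0,0,0],-1],
  [[0.35,0.15,0],[0,0,0],-1],
  [[0,0,0.5],[0,0,0],-1],
  [[0,0,0.5],[0,0,0],-1],
  [[0,0,0.5],[0,0,0],-1],
  [[0,0,0.3],[0,0,0],-1],
  [[0,0,0],[0,0,0],-1],
])

```text
time_s: 21.48
tcp_pos: [0.5782, -0.0714, 0.3097]
ee_rot: [-0.221, 0.651, 0.697, 0.205]
force: [-0.1, 0.3, -1.9]
opening: 0.0257
grasp_force: 30.0
```

```bash
python3 - <<'E'
from h import *
np.set_printoptions(precision=4,suppress=True)
s=ctrl.sense();print(s['time_s'],s['tcp_pos'],s['force'])
Q=quat(s['ee_rot']).as_matrix();z=Q[:,2];T=s['tcp_pos']
P0=np.array([.573,.0105,.19]);R_=[];
for n in('wrist','scene','side'):
  p=ctrl.get_image(n);im=p['image'].copy()
  q=ctrl.pinpoint('port',p);print(n,[(np.round(r['pixel'],1),round(r['score'],2)) for r in q], [(np.round(r['pixel'],1),round(r['score'],2)) for r in ctrl.pinpoint('probe_collar',p)])
  print('  exp',proj(p,[P0,T+.0297*z,T+.1297*z],s).ravel())
  if q: R_.append(ray(p,q[0]['pixel'],s))
  if n!='side':
    c,d=proj(p,[P0],s)[0].astype(int); cv2.imwrite(f'pics/c_{n}.png',cv2.resize(im[max(d-60,0):d+60,c-60:c+60],(400,400),interpolation=cv2.INTER_CUBIC))
a=cv2.imread('pics/c_wrist.png');b=cv2.imread('pics/c_scene.png');cv2.imwrite('pics/c.png',np.hstack([a,b]))
print(tri(R_));
for P in (P0,): print('err tool axes mm',Q.T@(P-(T+.1297*z))*1e3)
E
```

```text
21.4833 [ 0.5782 -0.0714  0.3097] [-0.0842  0.2778 -1.9014]
wrist [] [(array([322.6, 276.6]), 0.56)]
  exp [322.8934 225.3075 322.1123 270.9936 322.0665 227.8913]
scene [(array([237.4, 255.2]), 0.93)] [(array([390.4, 243.6]), 0.77), (array([267.4, 177.5]), 0.66), (array([430.4, 142.3]), 0.64), (array([352.9, 179.8]), 0.61)]
  exp [239.4292 253.7025 264.8985 179.6659 242.3249 244.5819]
side [(array([280.6, 303.1]), 0.75)] [(array([285.1, 225.2]), 0.86), (array([370.4, 225.6]), 0.64), (array([339.2, 130.2]), 0.63)]
  exp [283.4777 299.515  287.2572 228.4013 284.2383 290.7434]
(array([0.5775, 0.0123, 0.1832]), np.float64(0.0010913949985209832))
err tool axes mm [-1.5897  0.698  15.4114]
```

View pics/c.png

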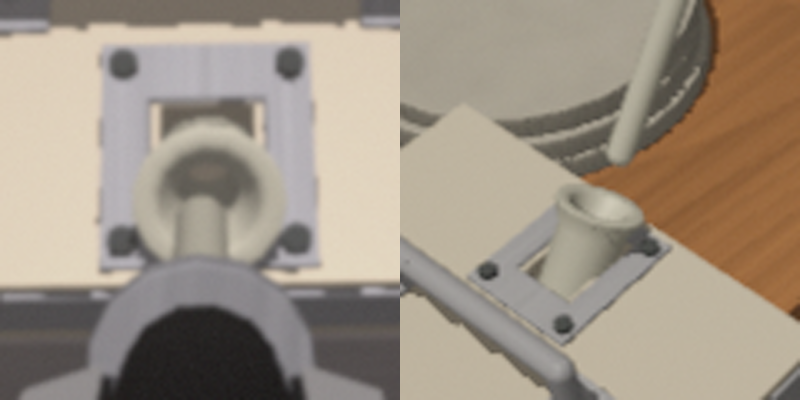

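The wrist crop shows the sheath tip at (203,195) inside the mouth ring centred at (209,197). The scene crop shows it in line with the bore, a couple of centimetres short. I nudge +1 mm in y and insert gently.

Emit:
carry_out([
  [[0,0.025,0.15],[0,0,0],-1],
  [[0,0,0.2],[0,0,0],-1],
  [[0,0,0.2],[0,0,0],-1],
  [[0,0,0],[0,0,0],-1],
])

```text
time_s: 22.27
tcp_pos: [0.5784, -0.0589, 0.2916]
ee_rot: [-0.221, 0.651, 0.697, 0.205]
force: [-0.2, 0.0, -1.5]
opening: 0.0256
grasp_force: 30.0
```

Emit:
carry_out([
  [[0,0,0.15],[0,0,0],-1],
  [[0,0,0.15],[0,0,0],-1],
  [[0,0,0.1],[0,0,0],-1],
  [[0,0,0],[0,0,0],-1],
])

```text
time_s: 22.6
tcp_pos: [0.5781, -0.0506, 0.2794]
ee_rot: [-0.22, 0.651, 0.697, 0.205]
force: [-0.7, 1.0, -2.2]
opening: 0.0259
grasp_force: 30.0
```

Emit:
carry_out([
  [[0,0,0.15],[0,0,0],-1],
  [[0,0,0.15],[0,0,0],-1],
  [[0,0,0.1],[0,0,0],-1],
  [[0,0,0],[0,0,0],-1],
])

```text
time_s: 22.93
tcp_pos: [0.5774, -0.0414, 0.2662]
ee_rot: [-0.22, 0.651, 0.697, 0.205]
force: [-0.1, -0.3, -2.0]
opening: 0.0259
grasp_force: 30.0
```

Emit:
carry_out([
  [[0,0,0.15],[0,0,0],-1],
  [[0,0,0.15],[0,0,0],-1],
  [[0,0,0.1],[0,0,0],-1],
  [[0,0,0],[0,0,0],-1],
])

```text
time_s: 23.27
tcp_pos: [0.5768, -0.0323, 0.2531]
ee_rot: [-0.22, 0.651, 0.697, 0.205]
force: [-0.0, 0.8, -1.2]
opening: 0.0255
grasp_force: 30.0
```

Emit:
carry_out([
  [[0,0,0.15],[0,0,0],-1],
  [[0,0,0.15],[0,0,0],-1],
  [[0,0,0.1],[0,0,0],-1],
  [[0,0,0],[0,0,0],-1],
])

```text
time_s: 23.6
tcp_pos: [0.5761, -0.0231, 0.24]
ee_rot: [-0.22, 0.651, 0.697, 0.205]
force: [-0.2, -0.2, -0.9]
opening: 0.0255
grasp_force: 30.0
```

Emit:
carry_out([
  [[0,0,0.15],[0,0,0],-1],
  [[0,0,0.15],[0,0,0],-1],
  [[0,0,0.1],[0,0,0],-1],
  [[0,0,0],[0,0,0],-1],
])

```text
time_s: 23.93
tcp_pos: [0.5755, -0.0139, 0.2269]
ee_rot: [-0.22, 0.651, 0.697, 0.205]
force: [-0.8, 0.9, -1.2]
opening: 0.0254
grasp_force: 30.0
```

Next come small steps, watching for collar contact.

Emit:
carry_out([
  [[0,0,0.1],[0,0,0],-1],
  [[0,0,0.1],[0,0,0],-1],
  [[0,0,0.05],[0,0,0],-1],
  [[0,0,0],[0,0,0],-1],
])

```text
time_s: 24.27
tcp_pos: [0.5753, -0.0086, 0.2191]
ee_rot: [-0.22, 0.651, 0.697, 0.205]
force: [0.6, 0.9, -1.3]
opening: 0.0256
grasp_force: 30.0
```

Emit:
carry_out([
  [[0,0,0.05],[0,0,0],-1],
  [[0,0,0.05],[0,0,0],-1],
  [[0,0,0],[0,0,0],-1],
])

```text
time_s: 24.52
tcp_pos: [0.5752, -0.0065, 0.216]
ee_rot: [-0.22, 0.651, 0.697, 0.205]
force: [0.0, -0.0, -2.2]
opening: 0.0256
grasp_force: 30.0
```

Emit:
carry_out([
  [[0,0,0.05],[0,0,0],-1],
  [[0,0,0.05],[0,0,0],-1],
  [[0,0,0],[0,0,0],-1],
])

```text
time_s: 24.77
tcp_pos: [0.5754, -0.0055, 0.2142]
ee_rot: [-0.219, 0.652, 0.697, 0.206]
force: [-4.2, -8.1, 14.8]
opening: 0.0256
grasp_force: 30.0
```

Emit:
carry_out([
  [[0,0,0.04],[0,0,0],-1],
  [[0,0,0.04],[0,0,0],-1],
  [[0,0,0],[0,0,0],-1],
])

```text
time_s: 25.02
tcp_pos: [0.5757, -0.0054, 0.2129]
ee_rot: [-0.218, 0.652, 0.696, 0.206]
force: [-7.8, -17.9, 30.3]
opening: 0.0257
grasp_force: 30.1
```

Emit:
carry_out([
  [[0,0,-0.1],[0,0,0],-1],
  [[0,0,-0.04],[0,0,0],-1],
  [[0,0,0],[0,0,0],-0.5],
  [[0,0,0],[0,0,0],-0.2],
  [[0,0,0],[0,0,0],0],
  [[0,0,0],[0,0,0],0],
  [[0,0,0],[0,0,0],0],
  [[0,0,-0.1],[0,0,0],0],
  [[0,0,-0.2],[0,0,0],0],
  [[0,0,-0.4],[0,0,0],0],
])

```text
time_s: 25.85
tcp_pos: [0.5759, -0.0214, 0.2377]
ee_rot: [-0.22, 0.651, 0.697, 0.205]
force: [-0.3, -0.2, 0.1]
opening: 0.0471
grasp_force: 0.0
```

Emit:
carry_out([
  [[0,0,-0.5],[0,0,0],0],
  [[0,0,-0.5],[0,0,0],0],
  [[0,0,-0.5],[0,0,0],0],
  [[0,0,-0.5],[0,0,0],0],
  [[0,0,-0.5],[0,0,0],0],
  [[0,0,0],[0,0,0],0],
  [[0,0,0],[0,0,0],0],
  [[0,0,0],[0,0,0],0],
])

```text
time_s: 26.52
tcp_pos: [0.58, -0.0787, 0.3194]
ee_rot: [-0.22, 0.651, 0.697, 0.205]
force: [-0.1, 0.1, -0.2]
opening: 0.0471
grasp_force: 0.0
```

```bash
python3 - <<'E'
from h import *
np.set_printoptions(precision=4,suppress=True)
s=ctrl.sense();print(s['time_s'],s['tcp_pos'],s['force'],s['opening'])
z=np.array([-.0387,.5699,-.8208]);C=np.array([.574,.0105,.19])
for n in('wrist','scene','side'):
  p=ctrl.get_image(n)
  for t in('probe_collar','lid_half','lid_handle'): print(n,t,[(np.round(r['pixel'],1),round(r['score'],2)) for r in ctrl.pinpoint(t,p)])
  print([np.round(r['rect']) for r in ctrl.outline_of('probe',p)])
  print('  exp collar,top',proj(p,[C,C-.086*z],s).ravel(),'handle',proj(p,[[.5677,.0862,.2]],s))
  if n=='wrist':
    # dark seam along the joint near handle side
    k=np.array([-.068,.9977,0]);x=np.array([.9977,.068,0]);J=np.array([.5682,.0862,.17])+.060*k
    g=cv2.cvtColor(p['image'],cv2.COLOR_BGR2GRAY)
    for e in(-.1,-.07,.07,.1):
      q=proj(p,[J+x*e+k*t for t in np.arange(-.012,.012,.001)],s)
      print(e,[int(g[int(round(v)),int(round(u))]) if 0<=v<480 and 0<=u<640 else -1 for u,v in q])
E
```

```text
26.5167 [ 0.58   -0.0787  0.3194] [-0.1111  0.1314 -0.1734] 0.047115509902136046
wrist probe_collar [(array([321.5, 221.8]), 0.72)]
wrist lid_half [(array([317.9, 188. ]), 0.68), (array([319. , 141.1]), 0.26)]
wrist lid_handle [(array([320.6, 141.2]), 0.97)]
[array([302., 201., 345., 274.])]
  exp collar,top [322.1276 221.312  322.1578 250.2447] handle [[320.748  139.8108]]
-0.1 [201, 201, 200, 201, 201, 200, 200, 200, 200, 194, 190, 197, 196, 200, 200, 200, 201, 201, 200, 200, 199, 201, 201, 201]
-0.07 [201, 203, 203, 201, 202, 203, 202, 202, 199, 192, 190, 199, 198, 201, 202, 202, 201, 201, 201, 202, 201, 202, 202, 202]
0.07 [202, 203, 202, 202, 203, 203, 203, 203, 203, 201, 200, 194, 191, 191, 198, 201, 202, 201, 201, 201, 202, 202, 203, 200]
0.1 [201, 201, 201, 201, 201, 202, 202, 201, 201, 201, 200, 195, 190, 194, 194, 199, 200, 202, 201, 201, 201, 201, 201, 201]
scene probe_collar [(array([430.4, 138.3]), 0.83), (array([242. , 255.8]), 0.78), (array([429.4, 259.5]), 0.74), (array([389.8, 238.9]), 0.67)]
scene lid_half [(array([213.9, 303.8]), 0.82)]
scene lid_handle []
[array([227., 200., 270., 260.]), array([420.,  84., 453., 183.]), array([374., 176., 410., 291.])]
  exp collar,top [238.9735 253.3419 257.8792 198.9042] handle [[197.2467 282.736 ]]
side probe_collar [(array([338.3, 129.7]), 0.94), (array([368.4, 224.4]), 0.87), (array([280. , 299.2]), 0.6), (array([275. , 189.5]), 0.26)]
side lid_half [(array([279.6, 357. ]), 0.86)]
side lid_handle [(array([277.5, 342. ]), 0.65)]
[array([355., 179., 389., 274.]), array([267., 245., 295., 304.]), array([328.,  78., 348., 161.]), array([198., 293., 354., 396.])]
  exp collar,top [282.845  299.4202 285.4877 246.8353] handle [[276.3739 340.5899]]
```

The probe is seated where expected, the seam is a hairline at both ends, and the gripper is clear. Handing in.

```bash
python3 -c "
from workcell import ctrl
print(ctrl.finish_job())"
```

```text
the job is handed in; nothing more can be done
None
```

I closed the lid half against the fixed half, set the probe in the port with its collar on the mouth, and handed the job in at about 27 s; `finish_job()` returned no verdict.

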